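# Sort guide blocks with a plug gauge

### The arm

A 6-joint arm with a two-finger parallel gripper is mounted at the origin on a cart in front of the work surface, level with it; the furniture and walls round the work are solid. World frame = base frame: x ahead of the robot, y to its left, z up, the work surface at z = 0. Lengths are in m, angles in rad, forces in N, time in s.
With the tool pointing down it reaches from about 0.25 to 0.725 m from the base axis. Payload 4 kg.
Tool frame: the origin (TCP) lies midway between the tips of the shut fingers; the grasp point (between the pads) lies 19 mm behind it; z points along the fingers, y is the line along which they close (so a half turn about z gives the same grasp; the last joint's range is limited). The gripper opens to 85 mm and grips with 20 to 120 N. Pads are 22 mm wide; open, the fingers measure 114 mm over their backs; the gripper's body (76 mm by 85 mm) begins 54 mm behind the grasp point. The pads swing forward as they close: fully open they stand 13 mm farther back than shut.
Start: joints at [-1.338, 0.241, 0.005, 1.335, 0, 1.571], TCP at [0.115, -0.487, 0.231] pointing down, gripper open.
Joint ranges: [-2.72, 2.72], [-1.05, 1.87], [-1.09, 1.28], [-1.99, 2.15], [-1.42, 1.44], [-3.14, 3.14]. Speed limits (rad/s): [2.79, 2.79, 3.14, 3.14, 3.14, 3.14].

### API

Orientations are given as a unit quaternion [x, y, z, w].
In Python, from workcell import get_obs, imaging, workorder gives the robot as it stands.
- The arm moves only by the tool jog_arm, called after "Call:" as a command line: name --argument value ..., lists and objects as JSON in quotes. Schema: {"type":"object","properties":{"segments":{"type":"array","items":{"type":"array","items":{"type":"array","items":{"type":"number"},"minItems":7,"maxItems":7},"minItems":1,"maxItems":10},"minItems":1,"maxItems":1},"only":{"type":"string"},"quiet":{"type":"boolean"},"lines":{"type":"string"}},"required":["segments"],"additionalProperties":false}. segments is a list that holds a single list of rows (three levels of brackets), with 1 to 10 rows, each of 7 numbers: a rotation vector rx, ry, rz in shares of pi/2 rad (1.0 is pi/2 rad), then dx, dy, dz in a scale on which 1.0 is 0.8 m, then the finger opening in m; each row is the pose to reach, as a shift and turn from the pose commanded when the call began, along the tool's axes at that moment; what a row does not reach only later rows make up. A row lasts 1/8 s, in which the tool goes at most 0.0625 m and 0.188 rad, less where a joint would pass 70% of its speed; a pose out of reach is approached as far as the arm can. The fingers move at their own pace and stop on an object; the grip force is fixed at half the most. Time passes only in rows, so rows that do not move let the fingers close. The tool returns the time, the measured TCP pose, the force, the opening and the grip force at its end. only (a regular expression) keeps the lines of the reply that match it, lines (a string "A,B") keeps lines A to B, and quiet returns only ok. No shift or turn number may pass 1 either way. Input that does not fit is refused with a message, and nothing moves.
- get_obs(): the state, without advancing time (a new reading comes with each control period).
- imaging.camera(name): name is "side" or "top"; returns (picture, depth): 384x512x3 uint8, red, green, blue; 384x512 float32, m along the optical axis (not along the pixel's ray), 0 where there is no reading.
- imaging.calibration(name): a dict with "mtx" (3x3 intrinsics, pixels), "R" (3x3) and "t" (3): a world point X has camera coordinates R X + t. Camera axes: x right, y down, z forward; pixel columns grow to the right and rows downward; lengths in m; the calibration is good to about 2 mm. A picture is of the moment at which its call begins. calibration takes no time and is no camera call.
- workorder.job_done(): hands the job in; it is judged then, once.
The state is a dict: "clock": time; "joint_pos": joint angles; "joint_vel": joint speeds; "tau": joint torques, N m; "eef_pos": TCP position; "tool_rot": TCP orientation; "ft_force": force on the tool from outside, world axes, zero at the start; "ft_torque": the same for the moment, N m; "grip_width": finger opening in m; "grasp_force": force on a finger pad.
Only numpy, scipy, OpenCV 4.12 (cv2) and the standard library are available. Lean on these libraries where they do the work, as an engineer would, in place of code of your own. Each camera call takes 0.05 s, during which the arm holds its last target. There are 200 camera calls.

### The job

Take the plug gauge out of its stand by the handle and try its pin in the bore of each of the three guide blocks. Every block that the pin goes deep into, slide over the bench into the taped bay, wholly inside the tape, by the pin in its bore and in no other way; a block that the pin will not enter stays where it stands. At the end put the gauge back upright in its stand, and leave the things lying around undisturbed.

Things in the scene. Friction and masses are not known exactly. Their poses are not given: they have to be found in the camera images.
- gauge: steel plug gauge, 111 mm long, 0.25 kg, upright in the stand, pin down. Origin at the centre of the pin's lower end, z up to the handle. Pin 24 mm in diameter from z 0 to 45 mm (lowest 3 mm tapered to 20 mm), collar 34 mm in diameter from 45 to 51, square handle 28 x 28 mm from 51 to 111, its flat faces square to the gauge's x and y axes
- stand: grey plastic gauge stand, 80 x 80 x 45 mm, fixed to the bench; origin at the centre of its underside, z up. A round hole 29 mm in diameter with a chamfered mouth at the centre of its top, 35 mm deep: the standing gauge's pin end is 10 mm above the stand's underside
- block_1: loose aluminium guide block, 70 x 70 x 40 mm, 0.35 to 0.6 kg; origin at the centre of its underside, z up, x and y along its sides. Upright bore through its centre: mouth 34 mm wide, 6 mm deep, then either 27 mm (pin slips in) or 22 mm (too tight: pin stops about 7 mm below the top). The three blocks look alike outside; which and how many fit is not told
- block_2: loose aluminium guide block, 70 x 70 x 40 mm, 0.35 to 0.6 kg; origin at the centre of its underside, z up, x and y along its sides. Upright bore through its centre: mouth 34 mm wide, 6 mm deep, then either 27 mm (pin slips in) or 22 mm (too tight: pin stops about 7 mm below the top). The three blocks look alike outside; which and how many fit is not told
- block_3: loose aluminium guide block, 70 x 70 x 40 mm, 0.35 to 0.6 kg; origin at the centre of its underside, z up, x and y along its sides. Upright bore through its centre: mouth 34 mm wide, 6 mm deep, then either 27 mm (pin slips in) or 22 mm (too tight: pin stops about 7 mm below the top). The three blocks look alike outside; which and how many fit is not told
- bay: the bay: a rectangle of pale 12 mm masking tape stuck flat on the bench, nothing to collide with; origin at its centre on the bench. Inside the tape 150 mm along its x (roughly away from the robot) and 280 mm along its y: room for three blocks side by side. It lies nearer the robot than the row of blocks
- dial_gauge: bystander: dial gauge, 112 x 59 x 23 mm, lying on the bench; origin at the centre of its underside
- soap_packet: bystander: white paper packet, 38 x 64 x 62 mm, standing on the bench; origin at the centre of its underside
- cutting_ring: bystander: steel cutting ring, 69 mm across, 20 mm high, lying on the bench; origin at the centre of its underside
Mind the look-alikes: they are no part of the job. What is shaped like the gauge but green is not meant.

How it is judged:
By the outcome, as a careful person would: the job done as asked, in the order asked, and still so for the second after the job is handed in, with the robot touching nothing.
It also fails if it takes over 64 s, if anything falls off the work surface, if the arm or the gripper's body presses on something with over 40 N, if the wrist force passes 120 N, or if a joint passes its speed limit or range.

## Working session

There is one attempt and no reset: what is moved stays moved. The work goes in short steps, Python scripts to look and compute and a tool call to move; the robot and the scene stay as the last step left them, time stands still between calls to the robot, and variables do not carry over. Pictures are saved under pics/ and viewed, at most 10 in all, crops included, and the job is handed in when it is done.

```bash
ls; mkdir -p pics; python3 - <<'E'
from workcell import get_obs, imaging
import cv2,numpy as np
o=get_obs();print({k:np.round(v,3) for k,v in o.items()})
for n in("top","side"):
    p,d=imaging.camera(n);cv2.imwrite(f"pics/{n}0.png",p[:,:,::-1]);np.savez(f"{n}0.npz",p=p,d=d)
    c=imaging.calibration(n);print(n,np.round(c["mtx"],1),np.round(-c["R"].T@c["t"],3),np.round(c["R"],3))
E
```

```text
pics
{'clock': np.float64(0.0), 'joint_pos': array([-1.338,  0.241,  0.004,  1.335,  0.   ,  1.571]), 'joint_vel': array([-0.001,  0.   , -0.002,  0.   ,  0.002, -0.001]), 'tau': array([-0.0000e+00, -3.7232e+01,  2.5241e+01,  1.7000e-02,  0.0000e+00,
       -0.0000e+00]), 'eef_pos': array([ 0.115, -0.486,  0.23 ]), 'tool_rot': array([ 0.993,  0.116, -0.   , -0.001]), 'ft_force': array([ 0.124, -0.065,  0.213]), 'ft_torque': array([-0.004,  0.011, -0.005]), 'grasp_force': np.float64(0.0), 'grip_width': np.float64(0.086)}
top [[361.3   0.  254.3]
 [  0.  361.3 195.6]
 [  0.    0.    1. ]] [ 0.347 -0.097  1.203] [[ 0.028 -1.    -0.011]
 [-0.987 -0.026 -0.161]
 [ 0.161  0.015 -0.987]]
side [[369.3   0.  245.8]
 [  0.  369.3 184.3]
 [  0.    0.    1. ]] [ 0.499 -1.062  0.639] [[ 1.    -0.02   0.017]
 [ 0.004 -0.529 -0.848]
 [ 0.026  0.848 -0.529]]
```

View pics/top0.png

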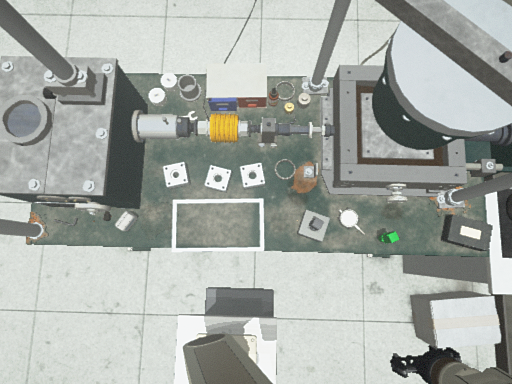

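View pics/side0.png

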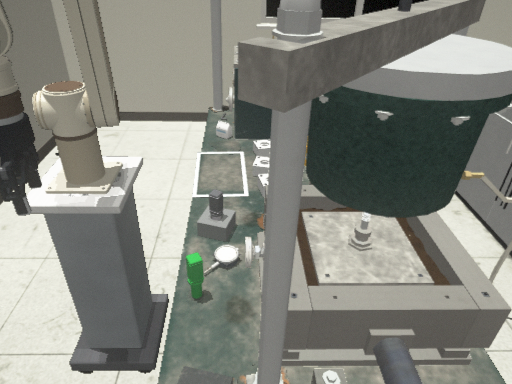

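The top view shows the stand with the gauge at about (313,224), blocks at (175,175), (217,177) and (251,175), and the bay at (218,225). The dial gauge is at (348,218), the ring at (285,168), the packet at (125,220) and the green decoy at (388,237). The side view shows the stand and gauge at (216,215).

```bash
cat > h.py <<'E'
from workcell import get_obs, imaging
import numpy as np,cv2
def ray(n,uv,z):
    c=imaging.calibration(n);uv=np.atleast_2d(np.float64(uv))
    d=np.c_[uv,np.ones(len(uv))]@np.linalg.inv(c["mtx"]).T@c["R"];C=-c["R"].T@c["t"]
    return C+d*((z-C[2])/d[:,2])[:,None]
def cloud(n,d):
    c=imaging.calibration(n);v,u=np.mgrid[:d.shape[0],:d.shape[1]]
    X=(np.dstack([u,v,np.ones_like(u)])@np.linalg.inv(c["mtx"]).T)*d[...,None]
    return (X-c["t"])@c["R"]
def rect(P):
    (c,s,a)=cv2.minAreaRect(np.float32(P)*1000);return np.round(c,1),np.round(s,1),round(a,1)
E
python3 - <<'E'
from h import *
z=np.load("top0.npz");p,d=z["p"],z["d"]
W=cloud("top",d)
hsv=cv2.cvtColor(p,cv2.COLOR_RGB2HSV)
m=((hsv[...,2]>170)&(hsv[...,1]<50)).astype(np.uint8)
m[:155]=0;m[260:]=0;m[:,:105]=0;m[:,275:]=0
cs,h=cv2.findContours(m,cv2.RETR_CCOMP,cv2.CHAIN_APPROX_NONE)
for c,hh in zip(cs,h[0]):
    if cv2.contourArea(c)<15:continue
    b=cv2.boundingRect(c)
    zz=0.04 if b[1]<195 else 0
    print("hole" if hh[3]>=0 else "out",b,rect(ray("top",c[:,0],zz)[:,:2]), "z",np.round(np.median(W[c[:,0,1],c[:,0,0],2]),3))
def zm(lo,hi,x0,x1,y0,y1):
    k=(W[...,2]>lo)&(W[...,2]<hi)&(W[...,0]>x0)&(W[...,0]<x1)&(W[...,1]>y0)&(W[...,1]<y1)
    return W[k]
g=zm(.1,.14,.15,.4,-.4,-.2);s=zm(.035,.055,.15,.4,-.45,-.2)
for q in(g,s):print(len(q),q.mean(0).round(3),rect(q[:,:2]))
# tall things over the workspace
for lo in(.02,.06,.1,.2,.3):
    k=(W[...,2]>lo)&(d>0)&(W[...,0]>.1)&(W[...,0]<.62)&(W[...,1]>-.6)&(W[...,1]<.4)
    q=k.astype(np.uint8);n,l,st,ce=cv2.connectedComponentsWithStats(q)
    print(lo,[(np.round(W[l==i].min(0),2).tolist(),np.round(W[l==i].max(0),2).tolist()) for i in range(1,n) if st[i,4]>30])
v=cv2.resize(p[60:260,100:420],None,fx=2.5,fy=2.5,interpolation=cv2.INTER_CUBIC);cv2.imwrite("pics/c1.png",v[:,:,::-1])
E
```

```text
out (115, 211, 18, 20) (array([447.1, 357.5]), array([36.7, 59.6]), 56.7) z 0.044
out (105, 198, 170, 62) (array([427.4, 133.7]), array([202.6, 559.3]), 1.6) z -0.844
hole (175, 202, 86, 47) (array([441.1,  42.2]), array([153.4, 284.1]), 1.6) z 0.001
out (204, 165, 27, 26) (array([593.5,  45. ]), array([74. , 73.3]), 76.6) z 0.037
hole (213, 174, 10, 9) (array([591.7,  44.1]), array([26.4, 25.7]), 46.5) z 0.033
out (240, 163, 25, 24) (array([606.4, -69.3]), array([72.9, 72.9]), 12.0) z 0.038
hole (248, 171, 9, 9) (array([604.7, -69.2]), array([27. , 26.4]), 1.6) z 0.034
out (163, 162, 25, 25) (array([601.8, 185.4]), array([73. , 73.5]), 13.8) z 0.038
hole (172, 171, 8, 8) (array([601.6, 183.4]), array([21.9, 20.9]), 47.0) z 0.033
0 [nan nan nan] (array([0., 0.]), array([0., 0.]), 0.0)
4 [ 0.398 -0.293  0.045] (array([ 398., -293.]), array([ 0.1, 10. ]), 2.2)
0.02 [([0.59, -0.58, 0.34], [0.62, -0.42, 0.54]), ([0.44, 0.3, 0.02], [0.62, 0.4, 0.31]), ([0.52, -0.6, 0.02], [0.62, -0.3, 0.19]), ([0.56, 0.14, 0.02], [0.62, 0.22, 0.05]), ([0.55, 0.0, 0.02], [0.62, 0.08, 0.05]), ([0.57, -0.11,
[... 605 characters left out ...]
0.58, 0.34], [0.62, -0.42, 0.54]), ([0.44, 0.3, 0.1], [0.62, 0.4, 0.31]), ([0.52, -0.6, 0.1], [0.62, -0.33, 0.19]), ([0.43, -0.29, 0.1], [0.46, -0.25, 0.13]), ([0.4, -0.52, 0.1], [0.43, -0.48, 0.12]), ([0.1, -0.12, 0.19], [0.17, 0.09, 0.65]), ([0.1, -0.56, 0.24], [0.17, -0.41, 0.61])]
0.2 [([0.59, -0.58, 0.34], [0.62, -0.42, 0.54]), ([0.48, 0.3, 0.2], [0.62, 0.4, 0.31]), ([0.1, -0.12, 0.2], [0.17, 0.09, 0.65]), ([0.1, -0.56, 0.24], [0.17, -0.41, 0.61])]
0.3 [([0.59, -0.58, 0.34], [0.62, -0.42, 0.54]), ([0.49, 0.3, 0.3], [0.62, 0.4, 0.31]), ([0.1, -0.12, 0.3], [0.17, 0.07, 0.65]), ([0.1, -0.56, 0.3], [0.17, -0.41, 0.61])]<stdin>:17: RuntimeWarning: Mean of empty slice.
  ret = um.true_divide(
```

View pics/c1.png

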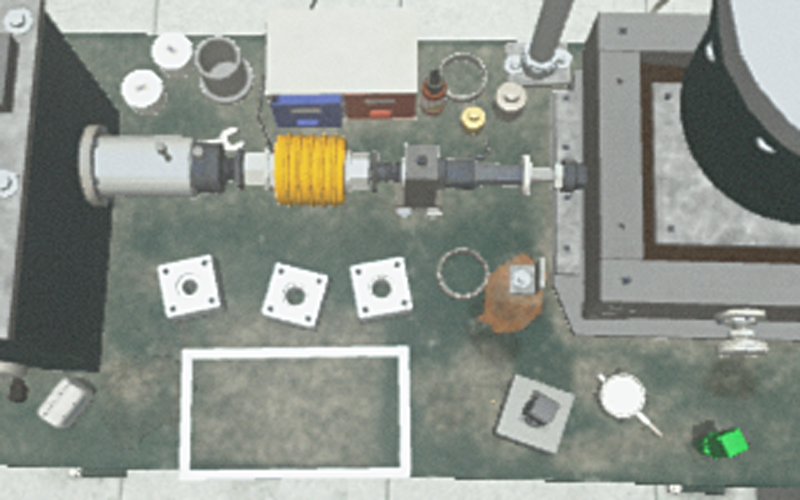

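The crop shows three white blocks, a taped bay, the stand turned about 20° at crop (535,412) and the dark handle at (540,408). Next I measure the gauge and stand.

```bash
python3 - <<'E'
from h import *
vs=[]
for n in("top","side"):
    z=np.load(n+"0.npz");p,d=z["p"],z["d"];W=cloud(n,d)
    roi=(W[...,0]>.33)&(W[...,0]<.53)&(W[...,1]>-.34)&(W[...,1]<-.19)&(d>0)
    for lo,hi in((.06,.107),(.112,.14),(.038,.052)):
        k=roi&(W[...,2]>lo)&(W[...,2]<hi)
        q=W[k]
        if len(q)>3: print(n,lo,hi,len(q),q.mean(0).round(4),q[:,2].std().round(4),rect(q[:,:2]))
    # stand top by mask: contour cast to z=.045
    k=(roi&(W[...,2]>.038)).astype(np.uint8)
    k2=roi&(W[...,2]>.06)
    v,u=np.nonzero(k2);print(n,"tall px",u.min(),u.max(),v.min(),v.max())
    v,u=np.nonzero(roi&(W[...,2]>.112));print(n,"top px ray",rect(ray(n,np.c_[u,v],.121)[:,:2]))
    v,u=np.nonzero(k);P=ray(n,np.c_[u,v],.045)
    print(n,"stand ray",rect(P[:,:2]))
    c=imaging.calibration(n)
    r=slice(v.min()-8,v.max()+9),slice(u.min()-8,u.max()+9)
    print(r);vs.append(cv2.resize(p[r],(390,390),interpolation=cv2.INTER_CUBIC))
cv2.imwrite("pics/c2.png",np.hstack(vs)[:,:,::-1])
E
```

```text
top 0.06 0.107 35 [ 0.441  -0.2619  0.0809] 0.0157 (array([ 441.6, -262.9]), array([36.4, 18.6]), 19.8)
top 0.112 0.14 94 [ 0.4446 -0.2709  0.1204] 0.0024 (array([ 444.9, -271.3]), array([28.2, 28. ]), 60.1)
top 0.038 0.052 494 [ 0.4437 -0.2697  0.0453] 0.0023 (array([ 445.2, -271.7]), array([80.1, 80.1]), 72.2)
top tall px 309 323 217 230
top top px ray (array([ 444.6, -270.8]), array([28.5, 28.6]), 60.0)
top stand ray (array([ 445. , -271.1]), array([80.2, 80.7]), 71.5)
(slice(np.int64(202), np.int64(249), None), slice(np.int64(291), np.int64(338), None))
side 0.06 0.107 215 [ 0.4457 -0.2811  0.0834] 0.0138 (array([ 447.5, -280.4]), array([38.1, 22.5]), 12.2)
side 0.112 0.14 96 [ 0.4449 -0.2759  0.119 ] 0.0028 (array([ 444.7, -272.6]), array([27.8, 28.1]), 56.3)
side 0.038 0.052 492 [ 0.4456 -0.2825  0.0443] 0.0019 (array([ 444.9, -270.9]), array([85. , 81.1]), 72.3)
side tall px 208 223 189 215
side top px ray (array([ 444.7, -279. ]), array([35.9, 32.6]), 59.4)
side stand ray (array([ 451.6, -233. ]), array([182. ,  89.2]), 80.5)
(slice(np.int64(181), np.int64(238), None), slice(np.int64(189), np.int64(243), None))
```

View pics/c2.png

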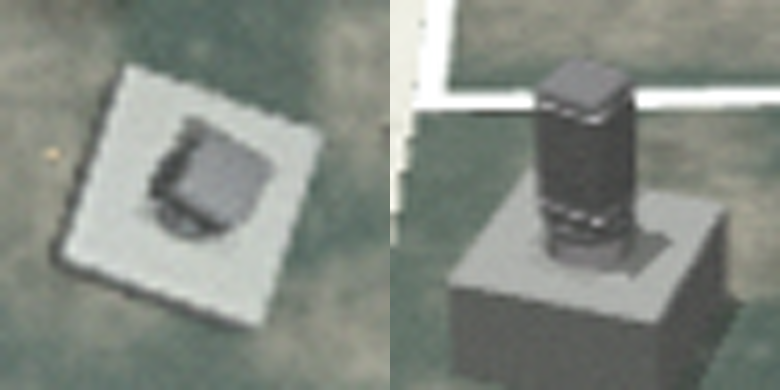

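```bash
cat >> h.py <<'E'
from scipy.spatial.transform import Rotation as R
def go(x,y,z,th=None):
    o=get_obs();r=R.from_quat(o["tool_rot"])
    c=r.as_matrix()[:,0];t0=np.arctan2(c[1],c[0]);th=t0 if th is None else np.deg2rad(th)
    T=R.from_euler("z",th)*R.from_euler("x",np.pi)
    print("t",round(float(o["clock"]),2),"eef",o["eef_pos"].round(4),"th",np.rad2deg(t0).round(2),"tilt",np.rad2deg(np.arccos(-r.as_matrix()[2,2])).round(2),"w",round(float(o["grip_width"]),4),"F",o["ft_force"].round(1))
    print("row",(r.inv()*T).as_rotvec().round(4),r.inv().apply(np.array([x,y,z])-o["eef_pos"]).round(4))
E
python3 - <<'E'
from h import *
for n in("top","side"):
    z=np.load(n+"0.npz");d=z["d"];W=cloud(n,d)
    for x,y in((.602,.185),(.593,.045),(.605,-.069)):
        k=(np.hypot(W[...,0]-x,W[...,1]-y)<.06)&(W[...,2]>.034)&(W[...,2]<.046)&(d>0)
        q=W[k];print(n,len(q),rect(q[:,:2]),q[:,2].mean().round(4))
W=cloud("top",np.load("top0.npz")["d"])[155:200,285:325];q=W[W[...,2]>.03];print("flask",q.min(0).round(3),q.max(0).round(3))
go(.4448,-.271,.16,59.5)
E
```

```text
top 395 (array([601.9, 184.7]), array([71.9, 70.4]), 13.9) 0.0399
top 388 (array([593.4,  43.6]), array([70.4, 70.8]), 76.4) 0.0402
top 381 (array([606.9, -69.7]), array([70.9, 69.7]), 12.0) 0.0398
side 131 (array([597.4, 184.5]), array([66.8, 78.6]), 10.3) 0.0388
side 144 (array([585.1,  44.6]), array([75.6, 54. ]), 76.9) 0.0388
side 103 (array([582.6, -73.3]), array([32.7, 70.2]), 2.7) 0.039
flask [ 0.347 -0.307  0.03 ] [ 0.68  -0.097  1.203]
t 0.1 eef [ 0.1152 -0.486   0.2305] th 13.34 tilt 0.11 w 0.0858 F [ 0.1 -0.7 -0.1]
row [-1.800e-03 -8.000e-04 -8.057e-01] [ 0.3703 -0.133   0.0708]
```

The manual's scale: shifts go in shares of 0.8 m and turns go in shares of pi/2 rad. Converting my numbers, 0.3703 m / 0.8 = 0.4629, 0.355 m / 0.8 = 0.4438, -0.806 rad / 1.5708 = -0.5131.

Call:
jog_arm --segments '[[[0,0,-0.0955,0.075,-0.025,0,0.085],[0,0,-0.191,0.15,-0.05,0.0125,0.085],[0,0,-0.2865,0.225,-0.075,0.025,0.085],[0,0,-0.382,0.3,-0.1063,0.05,0.085],[0,0,-0.4775,0.375,-0.135,0.075,0.085],[0,0,-0.5131,0.4438,-0.16,0.0875,0.085],[-0.0013,0,-0.5131,0.4629,-0.1663,0.0885,0.085],[-0.0013,0,-0.5131,0.4629,-0.1663,0.0885,0.085],[-0.0013,0,-0.5131,0.4629,-0.1663,0.0885,0.085]]]'

```text
clock: 1.23
eef_pos: [0.4443, -0.2718, 0.1602]
tool_rot: [0.868, 0.496, -0.0, 0.001]
ft_force: [0.2, -0.5, 0.2]
grip_width: 0.0849
grasp_force: 0.0
```

```bash
python3 -c "
from h import *
go(.4448,-.271,.074,59.5)"
```

```text
t 1.23 eef [ 0.4443 -0.2718  0.1602] th 59.51 tilt 0.08 w 0.0849 F [ 0.2 -0.5  0.2]
row [0.0006 0.0012 0.0001] [0.001  0.     0.0862]
```

Scaled: 0.086 m / 0.8 = 0.1075, 0.05 m / 0.8 = 0.0625.

Call:
jog_arm --segments '[[[0,0,0,0.0013,0,0.0625,0.085],[0,0,0,0.0013,0,0.1075,0.085],[0,0,0,0.0013,0,0.1075,0.06],[0,0,0,0.0013,0,0.1075,0.02],[0,0,0,0.0013,0,0.1075,0.02],[0,0,0,0.0013,0,0.1075,0.02],[0,0,0,0.0013,0,0.1075,0.02],[0,0,0,0.0013,0,0.1075,0.02]]]'

```text
clock: 2.22
eef_pos: [0.4464, -0.2718, 0.0766]
tool_rot: [0.868, 0.496, 0.001, 0.003]
ft_force: [-1.4, 1.1, 7.0]
grip_width: 0.0275
grasp_force: 58.6
```

Scaled: -0.12 m / 0.8 = -0.15, -0.07 m / 0.8 = -0.0875.

Call:
jog_arm --segments '[[[0,0,0,0,0,-0.0375,0.02],[0,0,0,0,0,-0.0875,0.02],[0,0,0,0,0,-0.15,0.02],[0,0,0,0,0,-0.15,0.02],[0,0,0,0,0,-0.15,0.02]]]'

```text
clock: 2.85
eef_pos: [0.4452, -0.2705, 0.1942]
tool_rot: [0.868, 0.496, 0.0, 0.001]
ft_force: [-1.2, -0.1, -3.2]
grip_width: 0.0274
grasp_force: 59.8
```

```bash
python3 - <<'E'
from h import *
vs=[]
for n in("top","side"):
    p,d=imaging.camera(n);np.savez(n+"1.npz",p=p,d=d)
    c=imaging.calibration(n);e=get_obs()["eef_pos"]-[0,0,.04];q=c["mtx"]@(c["R"]@e+c["t"]);u,v=(q[:2]/q[2]).astype(int)
    vs.append(cv2.resize(p[v-40:v+40,u-40:u+40],(400,400),interpolation=cv2.INTER_CUBIC));print(u,v)
    W=cloud(n,d);k=(np.hypot(W[...,0]-e[0],W[...,1]-e[1])<.03)&(W[...,2]>.06)&(W[...,2]<.17)&(d>0)
    print(n,k.sum(),W[k].min(0).round(4) if k.any() else 0)
    if n=="side":
        for lo in np.arange(.08,.17,.01):
            kk=k&(W[...,2]>lo)&(W[...,2]<lo+.01)
            if kk.sum()>3:
                q=W[kk];print(lo.round(3),kk.sum(),"x",q[:,0].min().round(4),q[:,0].max().round(4),"ymin",q[:,1].min().round(4))
cv2.imwrite("pics/c3.png",np.hstack(vs)[:,:,::-1])
go(.53,-.13,.2)
E
```

```text
318 222
top 5 [ 0.4346 -0.2644  0.1292]
214 181
side 131 [ 0.4319 -0.2824  0.1266]
0.12 5 x 0.4423 0.4522 ymin -0.2802
0.13 33 x 0.4319 0.4549 ymin -0.2824
0.14 35 x 0.4323 0.4553 ymin -0.2819
0.15 31 x 0.4327 0.4554 ymin -0.2821
0.16 27 x 0.433 0.4554 ymin -0.2821
t 2.95 eef [ 0.4444 -0.2701  0.1929] th 59.52 tilt 0.1 w 0.0274 F [ 0.1 -0.2 -3.2]
row [-0.0015  0.0007 -0.    ] [ 0.1641  0.0027 -0.0072]
```

View pics/c3.png

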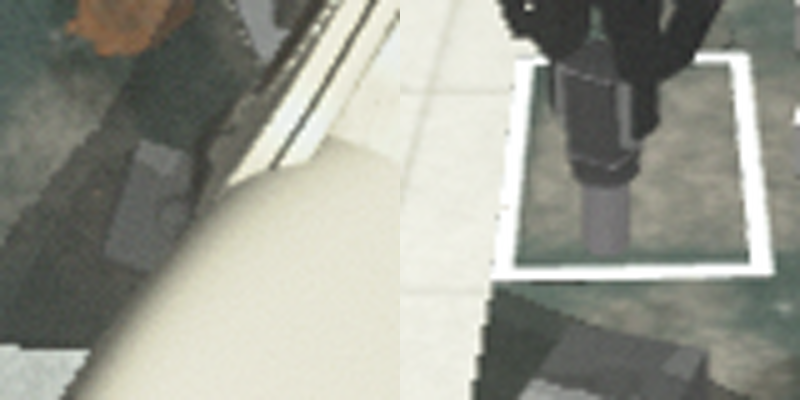

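The side crop shows the gauge held upright, pin end free at about crop (605,250). The measured pin end is about z 0.127 and lies under the TCP within about 1 mm.

```bash
python3 -c "
from h import *
go(.52,-.13,.17);go(.6075,-.0695,.17);go(.6075,-.0695,.125)"
```

```text
t 2.95 eef [ 0.4444 -0.2701  0.1929] th 59.52 tilt 0.1 w 0.0274 F [ 0.1 -0.2 -3.2]
row [-0.0015  0.0007 -0.    ] [ 0.1591 -0.0059  0.0228]
t 2.95 eef [ 0.4444 -0.2701  0.1929] th 59.52 tilt 0.1 w 0.0274 F [ 0.1 -0.2 -3.2]
row [-0.0015  0.0007 -0.    ] [0.2556 0.0389 0.0227]
t 2.95 eef [ 0.4444 -0.2701  0.1929] th 59.52 tilt 0.1 w 0.0274 F [ 0.1 -0.2 -3.2]
row [-0.0015  0.0007 -0.    ] [0.2556 0.0389 0.0677]
```

Scaled: 0.2556 m / 0.8 = 0.3195, 0.21 m / 0.8 = 0.2625.

Call:
jog_arm --segments '[[[0,0,0,0.0625,-0.0025,0,0.02],[0,0,0,0.125,-0.005,0,0.02],[0,0,0,0.1988,-0.0063,0.0125,0.02],[0,0,0,0.2625,0.0225,0.025,0.02],[0,0,0,0.3195,0.0486,0.0288,0.02],[0,0,0,0.3195,0.0486,0.075,0.02],[0,0,0,0.3195,0.0486,0.075,0.02],[0,0,0,0.3195,0.0486,0.075,0.02]]]'

```text
clock: 3.95
eef_pos: [0.6079, -0.0706, 0.134]
tool_rot: [0.868, 0.496, -0.001, 0.0]
ft_force: [-0.4, 0.2, -1.6]
grip_width: 0.0274
grasp_force: 59.7
```

```bash
python3 - <<'E'
from h import *
p,d=imaging.camera("side");np.savez("side2.npz",p=p,d=d)
e=get_obs()["eef_pos"];W=cloud("side",d)
k=(np.hypot(W[...,0]-e[0],W[...,1]-e[1])<.03)&(W[...,2]>.05)&(W[...,2]<.105)&(d>0)
for lo in np.arange(.05,.1,.01):
    q=W[k&(W[...,2]>lo)&(W[...,2]<lo+.01)]
    if len(q)>3:print(lo.round(3),len(q),q.min(0).round(4),q.max(0).round(4))
go(.6075,-.0695,.1)
E
```

```text
t 4.0 eef [ 0.6086 -0.0709  0.1351] th 59.47 tilt 0.13 w 0.0276 F [-0.3  0.1 -2.1]
row [0.0022 0.0006 0.    ] [ 0.0006 -0.0018  0.0351]
```

Scaled: 0.041 m / 0.8 = 0.0513, 0.039 m / 0.8 = 0.0488.

Call:
jog_arm --segments '[[[0,0,0,0.0004,-0.0019,0.025,0.02],[0,0,0,0.0004,-0.0019,0.0388,0.02],[0,0,0,0.0004,-0.0019,0.0438,0.02],[0,0,0,0.0004,-0.0019,0.0488,0.02],[0,0,0,0.0004,-0.0019,0.0513,0.02],[0,0,0,0.0004,-0.0019,0.0513,0.02]]]'

```text
clock: 4.75
eef_pos: [0.6077, -0.0694, 0.0935]
tool_rot: [0.868, 0.496, 0.0, 0.001]
ft_force: [-0.7, 0.6, -2.3]
grip_width: 0.0275
grasp_force: 59.9
```

```bash
python3 -c "
from h import *
go(.6075,-.0695,.076)"
```

```text
t 4.75 eef [ 0.6077 -0.0694  0.0935] th 59.52 tilt 0.12 w 0.0275 F [-0.7  0.6 -2.3]
row [0.002  0.0006 0.    ] [-0.0002 -0.0002  0.0175]
```

Scaled: 0.016 m / 0.8 = 0.02, 0.01 m / 0.8 = 0.0125.

Call:
jog_arm --segments '[[[0,0,0,0,0,0.0063,0.02],[0,0,0,0,0,0.0125,0.02],[0,0,0,0,0,0.02,0.02],[0,0,0,0,0,0.02,0.02]]]'

```text
clock: 5.25
eef_pos: [0.6069, -0.0693, 0.0764]
tool_rot: [0.868, 0.496, -0.001, 0.0]
ft_force: [-0.6, -0.1, -2.6]
grip_width: 0.0275
grasp_force: 59.9
```

```bash
python3 -c "
from h import *
go(.4440,-.048,.077)"
```

```text
t 5.25 eef [ 0.6069 -0.0693  0.0764] th 59.52 tilt 0.09 w 0.0275 F [-0.6 -0.1 -2.6]
row [0.0001 0.0015 0.    ] [-0.0643 -0.1512 -0.0005]
```

Scaled: -0.1512 m / 0.8 = -0.189, -0.142 m / 0.8 = -0.1775.

Call:
jog_arm --segments '[[[0,0,0,-0.0038,-0.01,0,0.02],[0,0,0,-0.0125,-0.03,0,0.02],[0,0,0,-0.0238,-0.055,0,0.02],[0,0,0,-0.035,-0.0813,0,0.02],[0,0,0,-0.0463,-0.1075,0,0.02],[0,0,0,-0.0575,-0.1338,0,0.02],[0,0,0,-0.0675,-0.1575,0,0.02],[0,0,0,-0.0763,-0.1775,0,0.02],[0,0,0,-0.0804,-0.189,0,0.02],[0,0,0,-0.0804,-0.189,0,0.02]]]'

```text
clock: 6.5
eef_pos: [0.4442, -0.048, 0.0776]
tool_rot: [0.868, 0.496, 0.0, 0.001]
ft_force: [0.3, 0.7, -3.7]
grip_width: 0.0271
grasp_force: 60.0
```

```bash
python3 - <<'E'
from h import *
p,d=imaging.camera("side");W=cloud("side",d)
k=(W[...,0]>.36)&(W[...,0]<.56)&(W[...,1]<.02)&(W[...,1]>-.12)&(W[...,2]>.034)&(W[...,2]<.046)&(d>0)
print(rect(W[k][:,:2]),k.sum())
cv2.imwrite("pics/s3.png",cv2.resize(p[100:250,150:350],(800,600))[:,:,::-1])
go(.4440,-.048,.15);go(.5945,.0437,.135)
E
```

```text
(array([488. , -37.3]), array([162.4,  74.9]), 14.7) 238
t 6.55 eef [ 0.4445 -0.048   0.0774] th 59.52 tilt 0.11 w 0.027 F [ 0.8  0.7 -2.5]
row [0.0018 0.0006 0.    ] [-0.0003 -0.0003 -0.0726]
t 6.55 eef [ 0.4445 -0.048   0.0774] th 59.52 tilt 0.11 w 0.027 F [ 0.8  0.7 -2.5]
row [0.0018 0.0006 0.    ] [ 0.1551  0.0828 -0.0575]
```

View pics/s3.png

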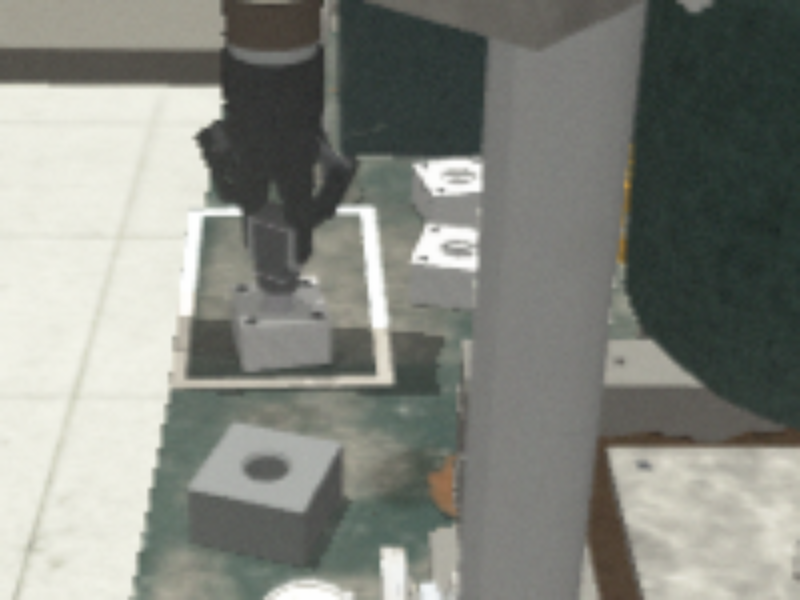

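The block at crop (280,330) sits inside the tape with the pin in it; the other two blocks have not moved, and the empty stand is at (265,490).

Scaled: 0.1551 m / 0.8 = 0.1939, 0.13 m / 0.8 = 0.1625.

Call:
jog_arm --segments '[[[0,0,0,0,0,-0.0125,0.02],[0,0,0,0,0,-0.0375,0.02],[0,0,0,0,0,-0.075,0.02],[0,0,0,0.0375,0.02,-0.075,0.02],[0,0,0,0.1,0.0538,-0.0725,0.02],[0,0,0,0.1625,0.0863,-0.0725,0.02],[0,0,0,0.1939,0.1035,-0.0725,0.02],[0,0,0,0.1939,0.1035,-0.0563,0.02],[0,0,0,0.1939,0.1035,-0.0563,0.02]]]'

```text
clock: 7.68
eef_pos: [0.5927, 0.0433, 0.1202]
tool_rot: [0.868, 0.496, -0.002, -0.0]
ft_force: [0.0, -0.3, -2.7]
grip_width: 0.0271
grasp_force: 60.0
```

```bash
python3 -c "
from h import *
go(.5945,.0437,.076)"
```

```text
t 7.67 eef [0.5927 0.0433 0.1202] th 59.52 tilt 0.26 w 0.0271 F [ 0.  -0.3 -2.7]
row [-0.0023  0.0039 -0.    ] [0.0014 0.0015 0.0442]
```

Scaled: 0.027 m / 0.8 = 0.0338, 0.025 m / 0.8 = 0.0313.

Call:
jog_arm --segments '[[[0,0,0,0.0006,0.0006,0.0125,0.02],[0,0,0,0.0006,0.0006,0.0225,0.02],[0,0,0,0.0006,0.0006,0.0275,0.02],[0,0,0,0.0006,0.0006,0.0313,0.02],[0,0,0,0.0006,0.0006,0.0338,0.02],[0,0,0,0.0006,0.0006,0.0338,0.02]]]'

```text
clock: 8.43
eef_pos: [0.5954, 0.0438, 0.0952]
tool_rot: [0.868, 0.496, 0.0, 0.001]
ft_force: [-0.3, 0.1, -1.7]
grip_width: 0.0278
grasp_force: 60.0
```

```bash
python3 -c "
from h import *
go(.5945,.0437,.076)"
```

```text
t 8.43 eef [0.5954 0.0438 0.0952] th 59.52 tilt 0.11 w 0.0278 F [-0.3  0.1 -1.7]
row [0.0018 0.0007 0.    ] [-0.0005 -0.0008  0.0192]
```

Scaled: 0.01 m / 0.8 = 0.0125, 0.007 m / 0.8 = 0.0088.

Call:
jog_arm --segments '[[[0,0,0,0,0,0.0038,0.02],[0,0,0,0,0,0.0088,0.02],[0,0,0,0,0,0.0125,0.02],[0,0,0,0,0,0.0125,0.02]]]'

```text
clock: 8.93
eef_pos: [0.5951, 0.0438, 0.0847]
tool_rot: [0.868, 0.496, -0.0, 0.001]
ft_force: [0.3, 0.4, -3.0]
grip_width: 0.0271
grasp_force: 60.1
```

```bash
python3 -c "
from h import *
go(.5945,.0437,.076)"
```

```text
t 8.93 eef [0.5951 0.0438 0.0847] th 59.52 tilt 0.09 w 0.0271 F [ 0.3  0.4 -3. ]
row [0.001  0.0012 0.    ] [-0.0003 -0.0005  0.0087]
```

Scaled: -0.132 m / 0.8 = -0.165, -0.08 m / 0.8 = -0.1.

Call:
jog_arm --segments '[[[0,0,0,0,0,0.0063,0.02],[0,0,0,0,0,0.01,0.02],[0,0,0,-0.0075,-0.0125,0.01,0.02],[0,0,0,-0.0213,-0.035,0.01,0.02],[0,0,0,-0.0363,-0.06,0.01,0.02],[0,0,0,-0.0525,-0.0863,0.01,0.02],[0,0,0,-0.0688,-0.1125,0.01,0.02],[0,0,0,-0.0838,-0.1388,0.01,0.02],[0,0,0,-0.095,-0.1575,0.01,0.02],[0,0,0,-0.1,-0.165,0.01,0.02]]]'

```text
clock: 10.18
eef_pos: [0.4408, 0.0418, 0.0776]
tool_rot: [0.868, 0.496, 0.001, 0.001]
ft_force: [2.7, 0.2, -4.1]
grip_width: 0.0273
grasp_force: 60.0
```

```bash
python3 -c "
from h import *
go(.441,.042,.135);go(.603,.1847,.135)"
```

```text
t 10.18 eef [0.4408 0.0418 0.0776] th 59.53 tilt 0.21 w 0.0273 F [ 2.7  0.2 -4.1]
row [ 0.0035 -0.0005 -0.    ] [ 0.0003  0.0003 -0.0574]
t 10.18 eef [0.4408 0.0418 0.0776] th 59.53 tilt 0.21 w 0.0273 F [ 2.7  0.2 -4.1]
row [ 0.0035 -0.0005 -0.    ] [ 0.2054  0.0676 -0.057 ]
```

Scaled: 0.2054 m / 0.8 = 0.2568, 0.19 m / 0.8 = 0.2375.

Call:
jog_arm --segments '[[[0,0,0,0,0,0,0.02],[0,0,0,0,0,-0.025,0.02],[0,0,0,0,0,-0.075,0.02],[0,0,0,0.05,0.0163,-0.075,0.02],[0,0,0,0.1125,0.0375,-0.0725,0.02],[0,0,0,0.175,0.0575,-0.0725,0.02],[0,0,0,0.2375,0.0788,-0.0725,0.02],[0,0,0,0.2568,0.0845,-0.0688,0.02],[0,0,0,0.2568,0.0845,-0.0563,0.02],[0,0,0,0.2568,0.0845,-0.0563,0.02]]]'

```text
clock: 11.42
eef_pos: [0.6014, 0.1835, 0.1198]
tool_rot: [0.868, 0.496, -0.003, 0.001]
ft_force: [0.3, -0.9, -2.5]
grip_width: 0.0274
grasp_force: 60.2
```

```bash
python3 - <<'E'
from h import *
p,d=imaging.camera("side");W=cloud("side",d)
for y0,y1 in((-.1,.0),(.0,.1)):
    k=(W[...,0]>.36)&(W[...,0]<.53)&(W[...,1]<y1)&(W[...,1]>y0)&(W[...,2]>.034)&(W[...,2]<.046)&(d>0)
    print(rect(W[k][:,:2]),k.sum())
go(.603,.1847,.093)
E
```

```text
(array([443.7, -47.2]), array([70.1, 80.7]), 11.9) 255
(array([439.7,  41.3]), array([77.3, 71.5]), 74.5) 209
t 11.47 eef [0.6019 0.1834 0.1207] th 59.48 tilt 0.21 w 0.0271 F [-0.4 -0.1 -2.5]
row [-0.0006  0.0037 -0.    ] [0.0018 0.0004 0.0277]
```

Scaled: 0.028 m / 0.8 = 0.035, 0.025 m / 0.8 = 0.0313.

Call:
jog_arm --segments '[[[0,0,0,0.0013,0,0.0125,0.02],[0,0,0,0.0013,0,0.0225,0.02],[0,0,0,0.0013,0,0.0275,0.02],[0,0,0,0.0013,0,0.0313,0.02],[0,0,0,0.0013,0,0.035,0.02],[0,0,0,0.0013,0,0.035,0.02]]]'

```text
clock: 12.22
eef_pos: [0.6034, 0.1852, 0.0987]
tool_rot: [0.868, 0.496, 0.001, 0.001]
ft_force: [-9.3, -2.3, 20.0]
grip_width: 0.027
grasp_force: 63.3
```

```bash
python3 -c "
from h import *
go(.603,.1847,.076)"
```

```text
t 12.22 eef [0.6034 0.1852 0.0987] th 59.52 tilt 0.17 w 0.027 F [-9.3 -2.3 20. ]
row [ 0.0029 -0.0005 -0.    ] [-0.0006 -0.0002  0.0227]
```

Contact came at pin depth about 7 mm (20 N), and the first picture showed block 1's bore as 22 mm against 26–27 mm for the others. It is tight, so it stays. I'll lift and go back to the stand.

Scaled: -0.095 m / 0.8 = -0.1188, -0.06 m / 0.8 = -0.075.

Call:
jog_arm --segments '[[[0,0,0,0,0,-0.025,0.02],[0,0,0,0,0,-0.075,0.02],[0,0,0,0,0,-0.1188,0.02],[0,0,0,0,0,-0.1188,0.02]]]'

```text
clock: 12.72
eef_pos: [0.6062, 0.1862, 0.1929]
tool_rot: [0.868, 0.496, 0.004, 0.002]
ft_force: [1.0, 0.5, -2.7]
grip_width: 0.0271
grasp_force: 60.3
```

```bash
python3 - <<'E'
from h import *
for n in("side","top"):
    p,d=imaging.camera(n);W=cloud(n,d)
    k=(np.hypot(W[...,0]-.602,W[...,1]-.185)<.06)&(W[...,2]>.034)&(W[...,2]<.046)&(d>0)
    print(n,rect(W[k][:,:2]) if k.sum()>5 else 0,k.sum())
go(.51,-.13,.2);go(.4455,-.271,.2)
E
```

```text
side (array([599.9, 182.5]), array([66.5, 72.8]), 14.6) 133
top (array([602.6, 184.6]), array([71.7, 70.1]), 13.6) 355
t 12.82 eef [0.6037 0.1854 0.1883] th 59.52 tilt 0.11 w 0.0272 F [ 0.1 -0.2 -3.5]
row [0.0016 0.001  0.    ] [-0.3194  0.0793 -0.0112]
t 12.82 eef [0.6037 0.1854 0.1883] th 59.52 tilt 0.11 w 0.0272 F [ 0.1 -0.2 -3.5]
row [0.0016 0.001  0.    ] [-0.4736  0.0952 -0.011 ]
```

Scaled: -0.4736 m / 0.8 = -0.592, -0.43 m / 0.8 = -0.5375.

Call:
jog_arm --segments '[[[0,0,0,-0.0625,0.015,0,0.02],[0,0,0,-0.1313,0.0325,-0.0063,0.02],[0,0,0,-0.2,0.05,-0.0125,0.02],[0,0,0,-0.2688,0.0663,-0.0125,0.02],[0,0,0,-0.3375,0.0838,-0.0125,0.02],[0,0,0,-0.4,0.0988,-0.0125,0.02],[0,0,0,-0.4688,0.1063,-0.0125,0.02],[0,0,0,-0.5375,0.1138,-0.0125,0.02],[0,0,0,-0.592,0.119,-0.0125,0.02],[0,0,0,-0.592,0.119,-0.0125,0.02]]]'

```text
clock: 14.08
eef_pos: [0.4431, -0.2729, 0.1972]
tool_rot: [0.869, 0.494, -0.001, -0.001]
ft_force: [1.0, 0.5, -2.7]
grip_width: 0.0277
grasp_force: 60.2
```

```bash
python3 - <<'E'
from h import *
import time
p,d=imaging.camera("side");W=cloud("side",d);e=get_obs()["eef_pos"]
k=(np.hypot(W[...,0]-e[0],W[...,1]-e[1])<.03)&(W[...,2]>.06)&(W[...,2]<.17)&(d>0)
print(W[k].min(0).round(4))
for lo in np.arange(.12,.17,.01):
    q=W[k&(W[...,2]>lo)&(W[...,2]<lo+.01)]
    if len(q)>3:print(lo.round(3),len(q),"x",q[:,0].min().round(4),q[:,0].max().round(4),"ymin",q[:,1].min().round(4))
go(.4455,-.271,.12)
E
```

```text
[ 0.4309 -0.2871  0.1312]
0.13 26 x 0.4323 0.4527 ymin -0.2855
0.14 29 x 0.4327 0.4529 ymin -0.2871
0.15 34 x 0.4331 0.453 ymin -0.2851
0.16 30 x 0.4309 0.4532 ymin -0.2848
t 14.12 eef [ 0.4439 -0.2714  0.1973] th 59.33 tilt 0.13 w 0.0271 F [-0.3  0.4 -2.1]
row [-0.0023  0.0003 -0.    ] [0.0012 0.0013 0.0773]
```

Scaled: 0.1 m / 0.8 = 0.125, 0.08 m / 0.8 = 0.1.

Call:
jog_arm --segments '[[[0,0,0,0.001,0.001,0.0375,0.02],[0,0,0,0.001,0.001,0.0813,0.02],[0,0,0,0.001,0.001,0.1,0.02],[0,0,0,0.001,0.001,0.1063,0.02],[0,0,0,0.001,0.001,0.1125,0.02],[0,0,0,0.001,0.001,0.1188,0.02],[0,0,0,0.001,0.001,0.125,0.02],[0,0,0,0.001,0.001,0.125,0.02]]]'

```text
clock: 15.12
eef_pos: [0.4467, -0.2707, 0.0993]
tool_rot: [0.868, 0.496, 0.0, 0.001]
ft_force: [-0.3, -0.1, -2.5]
grip_width: 0.0274
grasp_force: 60.2
```

```bash
python3 -c "
from h import *
go(.4455,-.271,.077)"
```

```text
t 15.12 eef [ 0.4467 -0.2707  0.0993] th 59.51 tilt 0.09 w 0.0274 F [-0.3 -0.1 -2.5]
row [0.0014 0.0007 0.    ] [-0.0008 -0.0009  0.0223]
```

Pin is in the hole with no contact force. Now lower to the floor.

Scaled: 0.0225 m / 0.8 = 0.0281, 0.0215 m / 0.8 = 0.0269.

Call:
jog_arm --segments '[[[0,0,0,-0.0006,-0.0006,0.0088,0.02],[0,0,0,-0.0006,-0.0006,0.0175,0.02],[0,0,0,-0.0006,-0.0006,0.0238,0.02],[0,0,0,-0.0006,-0.0006,0.0269,0.02],[0,0,0,-0.0006,-0.0006,0.0281,0.02],[0,0,0,-0.0006,-0.0006,0.0281,0.02]]]'

```text
clock: 15.88
eef_pos: [0.4464, -0.271, 0.0771]
tool_rot: [0.868, 0.496, 0.0, 0.001]
ft_force: [1.3, -0.0, -2.5]
grip_width: 0.0274
grasp_force: 60.4
```

Scaled: 0.001 m / 0.8 = 0.0013.

Call:
jog_arm --segments '[[[0,0,0,0,0,0.0013,0.02],[0,0,0,0,0,0.0013,0.034],[0,0,0,0,0,0.0013,0.045],[0,0,0,0,0,0.0013,0.07],[0,0,0,0,0,0.0013,0.085],[0,0,0,0,0,0.0013,0.085],[0,0,0,0,0,0.0013,0.085]]]'

```text
clock: 16.75
eef_pos: [0.4462, -0.271, 0.076]
tool_rot: [0.868, 0.496, 0.0, 0.001]
ft_force: [0.5, 0.0, -0.3]
grip_width: 0.0849
grasp_force: 0.0
```

Call:
jog_arm --segments '[[[0,0,0,0,0,-0.025,0.085],[0,0,0,0,0,-0.0875,0.085],[0,0,0,0,0,-0.1625,0.085],[0,0,0,-0.0625,-0.0625,-0.1625,0.085],[0,0,0,-0.1125,-0.1125,-0.1625,0.085],[0,0,0,-0.175,-0.1625,-0.1625,0.085],[0,0,0,-0.175,-0.1625,-0.1625,0.085]]]'

```text
clock: 17.62
eef_pos: [0.2598, -0.3262, 0.2061]
tool_rot: [0.87, 0.494, -0.0, 0.001]
ft_force: [1.6, -0.1, -0.4]
grip_width: 0.0851
grasp_force: 0.0
```

```bash
python3 - <<'E'
from h import *
V=[]
for n in("top","side"):
    p,d=imaging.camera(n);W=cloud(n,d);cv2.imwrite(f"pics/{n}9.png",p[:,:,::-1])
    for nm,x,y,r,lo,hi in(("handle",.445,-.271,.03,.112,.14),("b1",.602,.185,.06,.034,.046),("b2",.44,.042,.044,.034,.046),("b3",.444,-.047,.044,.034,.046)):
        k=(np.hypot(W[...,0]-x,W[...,1]-y)<r)&(W[...,2]>lo)&(W[...,2]<hi)&(d>0)
        if k.sum()>5:print(n,nm,k.sum(),rect(W[k][:,:2]),W[k][:,2].mean().round(4))
    V.append(cv2.resize(p[60:260,100:420] if n=="top" else p[100:300,150:350],(400,400 if n=="side" else 250),interpolation=cv2.INTER_CUBIC))
V[0]=cv2.copyMakeBorder(V[0],0,150,0,0,cv2.BORDER_CONSTANT)
cv2.imwrite("pics/f.png",np.hstack(V)[:,:,::-1])
go(.4,-.2,.2)
E
```

```text
top handle 95 (array([ 446.5, -271. ]), array([28.5, 27.9]), 61.1) 0.1206
top b1 393 (array([602.1, 184.6]), array([71.5, 70.1]), 13.5) 0.04
top b2 396 (array([440.6,  41.7]), array([70.8, 70. ]), 75.0) 0.0402
top b3 391 (array([444.3, -48.6]), array([69.8, 69.4]), 11.1) 0.04
side handle 96 (array([ 447.3, -270.6]), array([31.4, 27. ]), 60.6) 0.1189
side b1 129 (array([599.4, 182.8]), array([66.1, 76.2]), 13.6) 0.0389
side b2 205 (array([440.6,  40.5]), array([74.6, 71.7]), 74.4) 0.0391
side b3 233 (array([444.4, -50. ]), array([70.2, 77.6]), 12.1) 0.0392
t 17.73 eef [ 0.2626 -0.3259  0.2062] th 59.39 tilt 0.17 w 0.0849 F [0.5 0.3 0.2]
row [0.0028 0.0007 0.    ] [0.1783 0.0541 0.0062]
```

View pics/f.png

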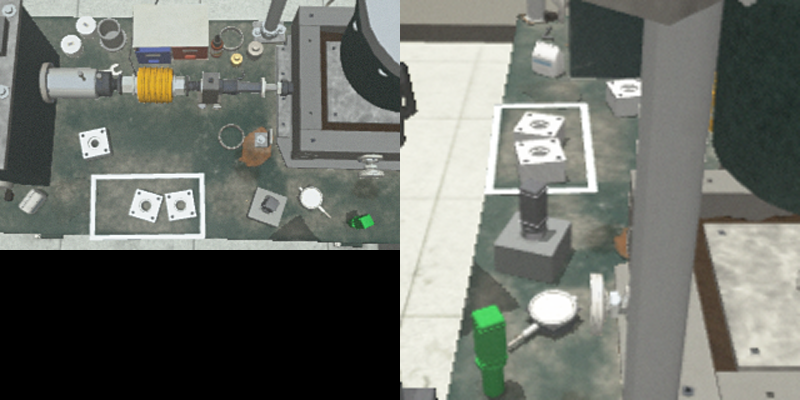

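Both fitting blocks are inside the tape, at crop (146,205) and (179,205), with about 8 mm to the nearest edge. Block 1 is where it was, the gauge is back in its stand with the handle top at z 0.120, and the bystanders have not moved.

```bash
python3 -c "
from workcell import workorder
print(workorder.job_done())"
```

```text
the job is handed in; nothing more can be done
None
```

The job is handed in at about 18 s on the robot clock: the pin went deep into the middle and right-hand blocks, which I slid into the bay by the pin; the left-hand block stopped it about 7 mm down and stays where it stood, and the gauge is back upright in its stand with nothing else disturbed.

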